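Clamp a half bottle in the cellar cradle and lock the carriage

ROBOT

A 6-joint arm with a two-finger parallel gripper is mounted at the origin on the work surface. World frame = base frame: x ahead of the robot, y to its left, z up, the work surface at z = 0. Lengths are in m, angles in rad, forces in N, time in s.
With the tool pointing down it reaches from about 0.35 to 0.975 m from the base axis. Payload 4.9 kg.
Tool frame: the origin (TCP) lies on the centre line of the jaws, within the pads' length; the fingertips stand 11 mm ahead of it and the grasp point (between the pads) lies 8 mm behind it (manip.finger_overhang is the distance from the TCP to the fingertips, in m); y points along the fingers, z is the direction in which the jaws open and shut, and the axes are right-handed (so a half turn about y gives the same grasp; the last joint's range is limited). The gripper opens to 85 mm and grips with 20 to 120 N. Pads are 22 mm wide; open, the fingers measure 114 mm over their backs; the gripper's body (76 mm by 85 mm) begins 54 mm behind the grasp point. The pads swing forward as they close: fully open they stand 13 mm farther back than shut.
Start: joints at [1.202, 0.053, 1.613, -0, 1.476, -0.119], TCP at [0.154, 0.606, 0.242] pointing down, gripper open.
Joint ranges: [-3.01, 3.01], [-1.01, 2.22], [0.06, 2.58], [-1.02, 4.17], [0.09, 2.62], [-3.14, 3.14]. Speed limits (rad/s): [2.57, 2.57, 3.14, 3.14, 3.14, 3.14].

INTERFACE

Orientations are given as a unit quaternion [w, x, y, z].
In Python, from plant import readout, cams, workorder, manip gives the robot as it stands.
- The arm moves only by the tool play_rows, never from a script. Its arguments are lists of equal length, an entry for each row: "slide": the shift along the tool's x, y, z in cm, a list of three; "yaw": the turn about the tool's y in degrees; "grip": the closure, from -1 (fully open) to 1 (shut), so that 0 is half open. In form: {"slide": [[x, y, z], ...], "yaw": [yaw, ...], "grip": [grip, ...]}. A call has 1 to 12 rows; each row shifts and turns the commanded pose from where the row before left it, along the tool's axes as they then stand; what a row does not reach is not made up. A row lasts 1/10 s, in which the tool goes at most 50 mm and 8.59 degrees, less where a joint would pass 70% of its speed; a pose out of reach is approached as far as the arm can. A call with a gripper value outside its range is refused whole. The fingers move at their own pace and stop on an object; the grip force is fixed at half the most. Time passes only in rows, so rows that do not move let the fingers close. It gives the time, the measured TCP pose, the force and the opening at its end, in the units of the state.
- readout.state(): the state, without advancing time (a new reading comes with each control period).
- cams.grab_frame(name): name is "scene" or "top" or "wrist"; returns a dict with "image" (420x560x3 uint8, red, green, blue), "mtx" (3x3 intrinsics, pixels), "R" (3x3) and "t" (3): a world point X has camera coordinates R X + t; the wrist camera has in their place "mount" (4x4, takes a point from camera to tool coordinates, whose origin is the TCP and whose axes are the tool frame's). Camera axes: x right, y down, z forward; pixel columns grow to the right and rows downward; lengths in m; the calibration is good to about 2 mm. A picture is of the moment at which its call begins: read the wrist's pose just before it. There is no depth.
- workorder.job_done(): hands the job in, once; it reports no verdict.
The state is a dict: "time": time; "joint_pos": joint angles; "joint_vel": joint speeds; "joint_efforts": joint torques, N m; "tool_pos": TCP position; "tool_rot": TCP orientation; "contact_force": force on the tool from outside, world axes, zero at the start; "ft_torque": the same for the moment, N m; "gripper_width": opening from 0.0 (shut) to 1.0 (fully open).
Only numpy, scipy, OpenCV 4.12 (cv2) and the standard library are available. Lean on these libraries where they do the work, as an engineer would, in place of code of your own. Each camera call takes 0.05 s, during which the arm holds its last target.

TASK

Clamp the half bottle that lies in the cradle: turn the knob on the sliding carriage clockwise, following it as it travels, until the carriage's rubber pad has pushed the bottle home and its mouth is held firmly but gently against the neck stop (about 10 N there, never more than 22 N). Then swing the carriage's locking lever right across to its far end and let go of everything. Work only with the knob and the lever: do not handle the bottle, and leave the other things on the bench where they are.

Things in the scene. Friction and masses are not known exactly. Their poses are not given: they have to be found in the camera images.
- cradle: fixed oak clamping cradle, a board 130 x 460 x 20 mm with a V trough on it; origin: underside of the board, near its centre. Its +y axis runs along the trough, from the carriage (at its -y end) to the neck stop (at its +y end); +x points away from the robot, z up
- carriage: metal carriage, block 72 x 66 mm, top 100 mm above the table, that slides along the cradle's y. Moves +10 mm along +y per radian of clockwise knob turn (rigid gear), over 55 mm of travel. Origin: under the knob axis, at table height. Not easily pushed by hand: the knob's friction holds it against about 18 N
- feed_knob (a joint): turn of the feed knob, rad, grows clockwise seen from above (range -0.1 to 5.5, starts at 0 to 0.6); it needs about 0.18 N m to turn, plus 0.01 N m for each newton with which the pad presses, and stays where it is left
- knob_grip (a point): centre of the black bar grip of the feed knob, on its vertical axis on top of the carriage, 132 mm above the table. The bar is 50 x 14 mm, 34 mm high (115 to 147 mm above the table), on a round flange of 52 mm; its long direction lies along the cradle's x when the joint reads 0 (cradle yaw minus the joint value in world yaw)
- pad: round rubber pad, 40 mm across, on the carriage's +y side at the height of the bottle's axis, on a spring plunger of 5 N per mm; its face stands 67 mm ahead (+y) of the knob axis and it gives at most 10 mm. Origin: that of the carriage
- half_bottle: loose green glass half bottle with paper label and dark capsule, about 0.4 kg, 60 mm in diameter and 240 mm long, lying in the trough; origin: centre of its foot (75 mm above the table), +y from foot to mouth. Starts short of the neck stop, with a gap also between pad and foot; sliding it in the trough takes about 2 to 5 N
- neck_stop: neck stop at the cradle's +y end: a fixed steel foot plate carrying an upright oak board with a 34 mm cork face that stops the bottle's mouth. Origin: at table height, 164 mm along +y from the cradle's origin. The board is set by hand in a slot for the bottle, so its cork face lies anywhere from 0 to 10 mm on the -y side of this origin (not measured: find it by feel); it does not give under the clamping force
- lock_lever (a joint): swing of the locking lever, rad: starts at 0 to 0.15, locked above 1.0, end stop 1.2; turns clockwise seen from above about its vertical pivot with about 0.05 N m of friction and stays where it is left
- lever_peg (a point): upright steel peg, 14 mm in diameter, at the end of the locking lever on the robot's side of the carriage; this point is 87 mm above the table, the peg stands from 58 to 100 mm. The lever is 55 mm long and rides with the carriage; when the joint reads 0 it points from its pivot 0.6 rad to the -y side of the cradle's -x, at 1.2 as much to the +y side
- lever_pivot (a point): the lever's vertical pivot axis, at the height of lever_peg; 66 mm from the knob axis towards the cradle's -x
- cork_a: loose wine cork standing on the bench, 24 x 45 mm; origin: underside. Bystander
- cork_b: as cork_a. Bystander
- spare_bottle: half bottle standing upright, 60 x 240 mm; origin: underside. Bystander
- wax_jar: amber jar, 68 mm across, 70 mm high; origin: underside. Bystander
- brush: hand brush, 170 mm, lying on the bench. Bystander
- tasting_cup: steel tasting cup, 72 mm across, 45 mm high; origin: underside. Bystander
- capsule_box: cardboard box 70 x 100 x 50 mm; origin: underside. Bystander
Things that resemble listed ones, but are neither listed nor needed, are in the scene too. What is shaped like the half_bottle but blue or orange is not meant.

How it is judged:
By the outcome, as a careful person would: the job done as asked, in the order asked, and still so for the second after the job is handed in, with the robot touching nothing.
It also fails if it takes over 72 s, if anything falls off the work surface, if the arm or the gripper's body presses on something with over 40 N, if the wrist force passes 120 N, or if a joint passes its speed limit or range.

## Working session

There is one attempt and no reset: what is moved stays moved. The work goes in short steps, Python scripts to look and compute and a tool call to move; the robot and the scene stay as the last step left them, time stands still between calls to the robot, and variables do not carry over. Pictures are saved under pics/ and viewed, and the job is handed in when it is done.

Besides the shell and the picture viewer there is one more tool, called after "Request:" as name([rows], argument=value, ...), one row to a line, values as JSON. play_rows: Moves the arm, as the interface text tells. Its arguments: {"type":"object","properties":{"slide":{"type":"array","items":{"type":"array","items":{"type":"number"}}},"yaw":{"type":"array","items":{"type":"number"}},"grip":{"type":"array","items":{"type":"number"}}},"required":["slide","yaw","grip"]}

```bash
mkdir -p pics; ls; python3 - <<'E'
from plant import readout,cams,manip
import cv2
print(readout.state()); print([a for a in dir(manip) if a[0]!='_'])
for n in("scene","top","wrist"):
    f=cams.grab_frame(n); cv2.imwrite(f"pics/{n}0.png",f["image"][:,:,::-1])
    print(n,{k:v for k,v in f.items() if k!="image"})
E
```

```text
pics
{'time': 0.0, 'joint_pos': array([ 1.20200676e+00,  5.33659146e-02,  1.61430573e+00,  9.24291090e-06,
        1.47602780e+00, -1.19009300e-01]), 'joint_vel': array([-0.00057593,  0.00125671,  0.00021466,  0.00144458, -0.0003301 ,
       -0.00088985]), 'joint_efforts': array([-2.35496473e-04, -3.93695605e+01, -3.70167160e+01, -2.11681827e-04,
        6.94980263e-03, -9.62461087e-06]), 'tool_pos': array([0.15427482, 0.60502804, 0.24105039]), 'tool_rot': array([-0.70087692,  0.70232099, -0.08826456,  0.0878985 ]), 'contact_force': array([0.20732022, 0.02659377, 0.29115292]), 'ft_torque': array([ 0.02307959, -0.01232186,  0.02263245]), 'gripper_width': 0.9983166972012073}
['IKError', 'finger_overhang']
scene {'mtx': array([[437.51138287,   0.        , 285.02276104],
       [  0.        , 437.51138287, 208.65828234],
       [  0.        ,   0.        ,   1.        ]]), 'R': array([[-0.80918021,  0.58726079,  0.01876548],
       [ 0.37478398,  0.54048095, -0.75327108],
       [-0.45250895, -0.60249905, -0.65744243]]), 't': array([ 0.38732678, -0.13146067,  1.23165857])}
top {'mtx': ar
[... 185 characters left out ...]
08958,  0.00396429],
       [-0.97597254, -0.04234217, -0.21373989],
       [ 0.21371315,  0.00520997, -0.97688256]]), 't': array([9.51209913e-04, 5.19651581e-01, 1.43502117e+00])}
wrist {'mtx': array([[373.7384802 ,   0.        , 283.96111641],
       [  0.        , 373.7384802 , 206.43818149],
       [  0.        ,   0.        ,   1.        ]]), 'mount': array([[-8.32876979e-04,  9.64789802e-01,  2.63020804e-01,
        -6.75967518e-02],
       [ 2.76244100e-04, -2.63020664e-01,  9.64790161e-01,
        -1.33118378e-01],
       [ 9.99999615e-01,  8.76209460e-04, -4.74536347e-05,
        -9.79427971e-04],
       [ 0.00000000e+00,  0.00000000e+00,  0.00000000e+00,
         1.00000000e+00]])}
```

View pics/scene0.png

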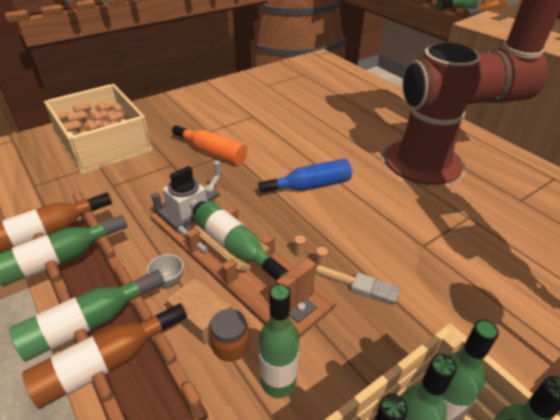

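View pics/top0.png

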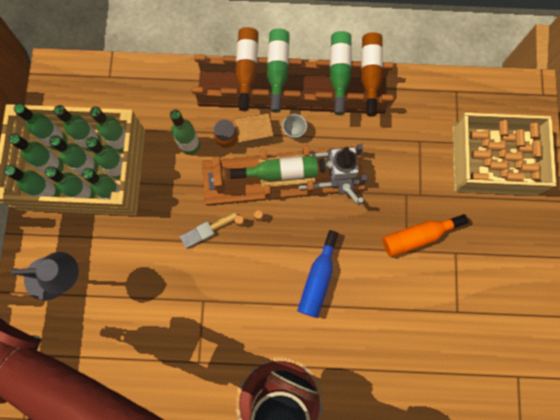

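View pics/wrist0.png

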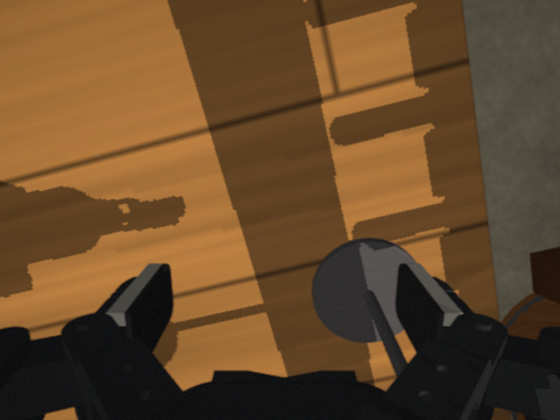

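Scene: the cradle with its green half bottle is at about top (270,172), and the carriage with the black knob is at top (345,160). The lever peg is near top (355,195) and the neck stop near (212,180). Next I'll take closer crops.

```bash
cat > h.py <<'E'
import numpy as np,cv2
from plant import readout,cams
from scipy.spatial.transform import Rotation as Ro
def ray(f,uv):
    K=f["mtx"];d=np.linalg.inv(K)@np.array([uv[0],uv[1],1.]);R=f["R"];return -R.T@f["t"],R.T@d
def onz(f,uv,z):
    o,d=ray(f,uv);return o+d*(z-o[2])/d[2]
def proj(f,X):
    c=f["R"]@np.asarray(X,float)+f["t"];p=f["mtx"]@c;return p[:2]/p[2]
def two(f,a,g,b):
    o1,d1=ray(f,a);o2,d2=ray(g,b);d1/=np.linalg.norm(d1);d2/=np.linalg.norm(d2)
    s=np.linalg.lstsq(np.c_[d1,-d2],o2-o1,rcond=None)[0];p=o1+s[0]*d1;q=o2+s[1]*d2
    return (p+q)/2,np.linalg.norm(p-q)
def wrist():
    s=readout.state();f=cams.grab_frame("wrist")
    q=s["tool_rot"];R=Ro.from_quat([q[1],q[2],q[3],q[0]]).as_matrix()
    T=np.eye(4);T[:3,:3]=R;T[:3,3]=s["tool_pos"];W=np.linalg.inv(T@f["mount"])
    f["R"]=W[:3,:3];f["t"]=W[:3,3];return f,s
def crop(im,x0,y0,x1,y1,k,name):
    cv2.imwrite(name,cv2.resize(im[y0:y1,x0:x1,::-1],None,fx=k,fy=k,interpolation=cv2.INTER_CUBIC))
E
python3 - <<'E'
from h import *
t=cams.grab_frame("top");s=cams.grab_frame("scene")
crop(t["image"],190,130,390,220,4,"pics/tc.png")
crop(s["image"],140,150,340,300,4,"pics/sc.png")
E
```

```text
(no output)
```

View pics/tc.png

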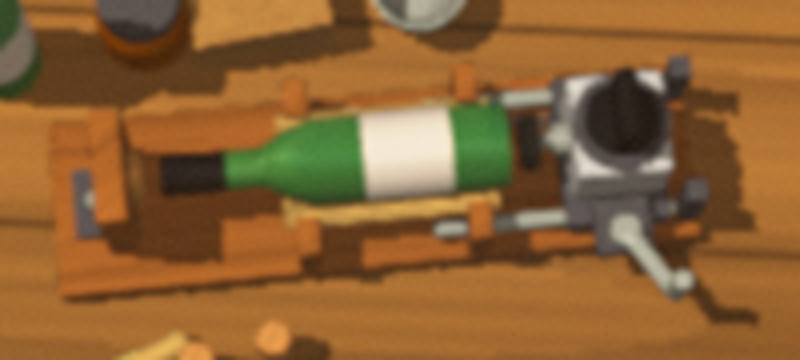

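View pics/sc.png

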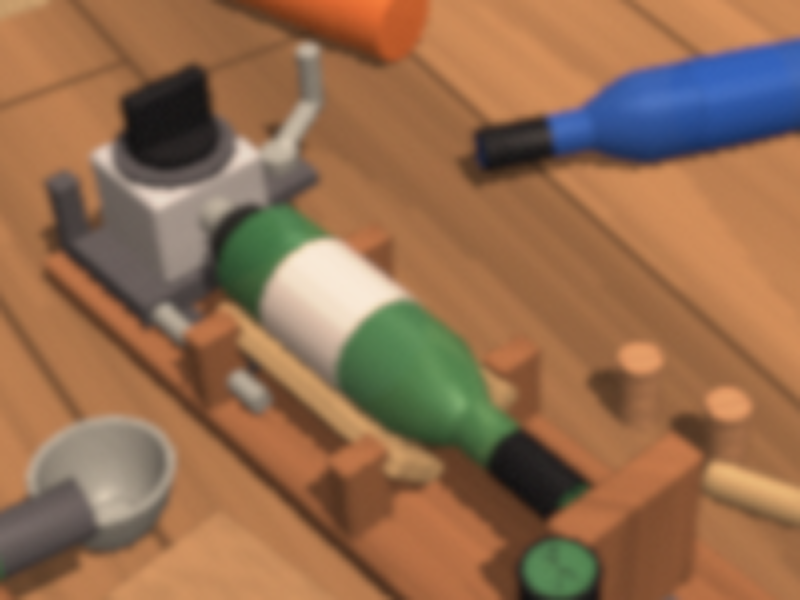

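```bash
python3 - <<'E'
from h import *
t=cams.grab_frame("top");s=cams.grab_frame("scene")
T=lambda x,y:(190+(x-1.5)/4,130+(y-1.5)/4)
S=lambda x,y:(140+(x-1.5)/4,150+(y-1.5)/4)
print("knobtop",onz(t,T(623,100),.147), "flange",onz(t,T(625,115),.113))
print("knob2",two(t,T(623,100),s,S(165,88)))
print("peg",onz(t,T(681,281),.1),two(t,T(681,281),s,S(309,50)))
print("pivot",onz(t,T(625,228),.08))
a=onz(t,T(163,173),.075);b=onz(t,T(512,144),.075);print("mouth,foot",a,b,np.linalg.norm(a-b),"axis yaw",np.arctan2(-(a-b)[0],(a-b)[1]))
for p in [(52,122),(65,297),(700,235)]: print("board",onz(t,T(*p),.02))
st=readout.state();q=st["tool_rot"];print(Ro.from_quat([q[1],q[2],q[3],q[0]]).as_matrix())
E
```

```text
knobtop [ 0.65028616 -0.14876465  0.147     ] flange [ 0.65089801 -0.15437806  0.113     ]
knob2 (array([ 0.64939733, -0.14820283,  0.14711937]), np.float64(0.0019131416627851013))
peg [ 0.54000951 -0.19546147  0.1       ] (array([ 0.53962979, -0.19519791,  0.10068447]), np.float64(0.0005178334714995916))
pivot [ 0.58050896 -0.15965432  0.08      ]
mouth,foot [0.60721699 0.15985416 0.075     ] [ 0.63865385 -0.08088657  0.075     ] 0.24278463404367223 axis yaw 0.1298491621129707
board [0.65744358 0.247758   0.02      ]
board [0.5286079  0.22917146 0.02      ]
board [ 0.59359109 -0.22063319  0.02      ]
[[ 9.68965029e-01 -1.52263333e-04  2.47197794e-01]
 [-2.47197838e-01 -4.38179585e-04  9.68964931e-01]
 [-3.92208028e-05 -9.99999892e-01 -4.62219861e-04]]
```

Candidates for the knob: the black bar on the metal carriage (top px 345,157), the black clamp posts behind the carriage (359,148 and 363,178), and the jar lid (224,130). I choose the bar on the carriage. Its two-view height is 0.147 m, as listed, and the peg comes out at 0.1007 m against 0.100.

For the bottle I choose the green one in the trough, at top (275,170). The blue, orange, rack and standing bottles are excluded.

I'm now moving to a hover above the knob.

Request:
play_rows([
  [2.78, -0.4, -2.54],
  [2.78, -0.4, -2.54],
  [2.78, -0.4, -2.54],
  [2.78, -0.4, -2.54],
  [2.78, -0.4, -2.54],
  [2.78, 0, -2.54],
  [2.78, 0, -2.54],
  [2.78, 0, -2.54],
  [2.78, 0, -2.54],
  [2.78, 0, -2.54],
  [2.78, 0, -2.54],
  [2.78, 0, -2.54],
], yaw=[0, 0, 0, 0, 0, 0, 0, 0, 0, 0, 0, 0], grip=[-1, -1, -1, -1, -1, -1, -1, -1, -1, -1, -1, -1])

```text
time: 1.55
tool_pos: [0.403, 0.2264, 0.2626]
tool_rot: [0.702, -0.701, 0.088, -0.088]
contact_force: [-0.2, 1.0, -0.2]
gripper_width: 1.002
```

Request:
play_rows([
  [2.78, 0, -2.54],
  [2.78, 0, -2.54],
  [2.78, 0, -2.54],
  [2.78, 0, -2.54],
  [2.78, 0, -2.54],
  [2.78, 0, -2.54],
  [2.78, 0, -2.54],
  [2.78, 0, -2.54],
  [2.78, 0, -2.54],
  [2.78, 0, -2.54],
  [2.0, 0, -2.0],
  [0, 0, 0],
], yaw=[0, 0, 0, 0, 0, 0, 0, 0, 0, 0, -5, -5], grip=[-1, -1, -1, -1, -1, -1, -1, -1, -1, -1, -1, -1])

```text
time: 2.75
tool_pos: [0.6244, -0.1145, 0.2617]
tool_rot: [-0.706, 0.707, -0.027, 0.026]
contact_force: [-0.4, 0.4, 0.6]
gripper_width: 0.996
```

```bash
python3 - <<'E'
from h import *
f,s=wrist();print(s["time"],s["tool_pos"],s["joint_pos"])
R=f["R"]
cv2.imwrite("pics/w1.png",f["image"][:,:,::-1])
E
```

```text
2.75 [ 0.62443476 -0.11453625  0.2617348 ] [-2.98210920e-01  6.50943518e-02  1.56762984e+00 -8.04207075e-04
  1.50893675e+00 -1.79381046e+00]
```

View pics/w1.png

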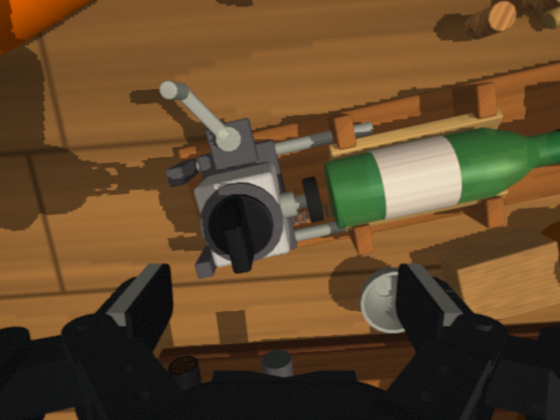

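The wrist view shows the knob bar at about (237,235), the flange centre near (240,222), the peg top at (171,90) and the pivot at (229,138). There is a gap of about 15 px between pad (313,200) and foot (328,198).

```bash
python3 - <<'E'
from h import *
f,s=wrist()
im=f["image"]; crop(im,150,70,350,280,4,"pics/w1c.png".replace("c","c1"))
q=s["tool_rot"];print(Ro.from_quat([q[1],q[2],q[3],q[0]]).as_matrix())
E
```

```text
[[ 9.97419387e-01 -6.76688822e-04  7.17921221e-02]
 [-7.17920565e-02  1.20836620e-04  9.97419614e-01]
 [-6.83617820e-04 -9.99999764e-01  7.19439049e-05]]
```

```bash
python3 - <<'E'
from h import *
im=cv2.imread("pics/w1.png")[:,:,::-1]; crop(im,160,120,340,270,4,"pics/w1d.png")
E
```

```text
(no output)
```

View pics/w1d.png

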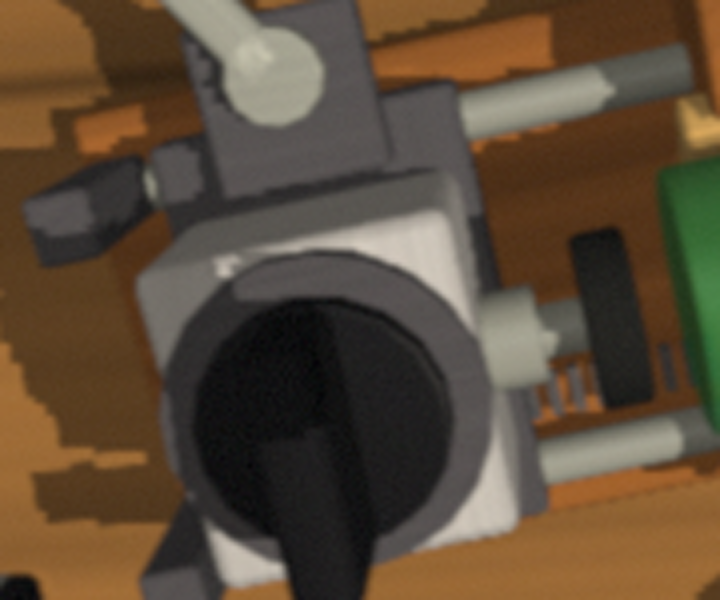

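```bash
python3 - <<'E'
from h import *
im=cv2.imread("pics/w1.png")[:,:,::-1]
g=np.clip(im.astype(float)*4,0,255).astype(np.uint8); crop(g,200,180,290,285,7,"pics/w1e.png")
E
```

```text
(no output)
```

View pics/w1e.png

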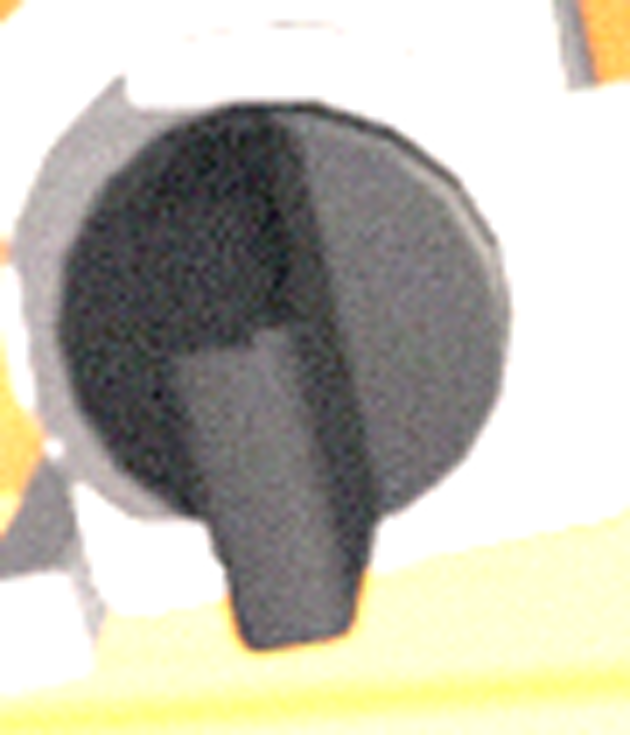

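```bash
python3 - <<'E'
from h import *
f,s=wrist();print(s['tool_pos'])
C=lambda x,y:(200+(x-3)/7,180+(y-3)/7)
P=[onz(f,C(*p),.147)[:2] for p in[(175,350),(293,330),(355,628),(245,648)]]
P=np.array(P);print(P,P.mean(0))
n=(P[0]+P[1])/2;fr=(P[2]+P[3])/2;d=fr-n;print("len",np.linalg.norm(d),"wid",np.linalg.norm(P[0]-P[1]),"bar yaw",np.arctan2(d[1],d[0]))
fl=onz(f,C(287,310),.115);print("flange",fl)
pv=onz(f,(229,138),.087);pg=onz(f,(171,90),.100);print("piv",pv,"peg",pg,np.linalg.norm((pv-pg)[:2]))
D=lambda x,y:(160+(x-1.5)/4,120+(y-1.5)/4)
pf=onz(f,D(632,310),.075);print("pad face",pf)
t=onz(f,(330,198),.075);print("foot",t)
z=f;print("zang",s['joint_pos'][0]-s['joint_pos'][5])
E
```

```text
[ 0.62356274 -0.11222316  0.26188688]
[[ 0.63684395 -0.15565069]
 [ 0.63564639 -0.14367002]
 [ 0.66823576 -0.14071165]
 [ 0.66960598 -0.15225223]] [ 0.65258302 -0.14807115]
len 0.032829921240085595 wid 0.012040377408748169 bar yaw 0.09696643936621734
flange [ 0.64351221 -0.1487157   0.115     ]
piv [ 0.5786016  -0.15440669  0.087     ] peg [ 0.53880222 -0.19197844  0.1       ] 0.05473232838510831
pad face [ 0.63654974 -0.08420502  0.075     ]
foot [ 0.63817063 -0.07336308  0.075     ]
zang 1.4940876960068004
```

```bash
python3 - <<'E'
from h import *
f,s=wrist();print(s['tool_pos'],s['joint_vel'].round(4)); im=f["image"];cv2.imwrite("pics/w2.png",im[:,:,::-1]);np.savez("w2.npz",**{k:f[k] for k in("mtx","R","t")})
g=np.clip(im.astype(float)*4,0,255).astype(np.uint8); crop(g,200,180,290,285,7,"pics/w2e.png")
crop(im,260,100,460,260,4,"pics/w2b.png")
E
```

```text
[ 0.62339763 -0.11160095  0.26204016] [ 0.0138 -0.0161  0.0104  0.0006 -0.0005  0.0084]
```

View pics/w2e.png

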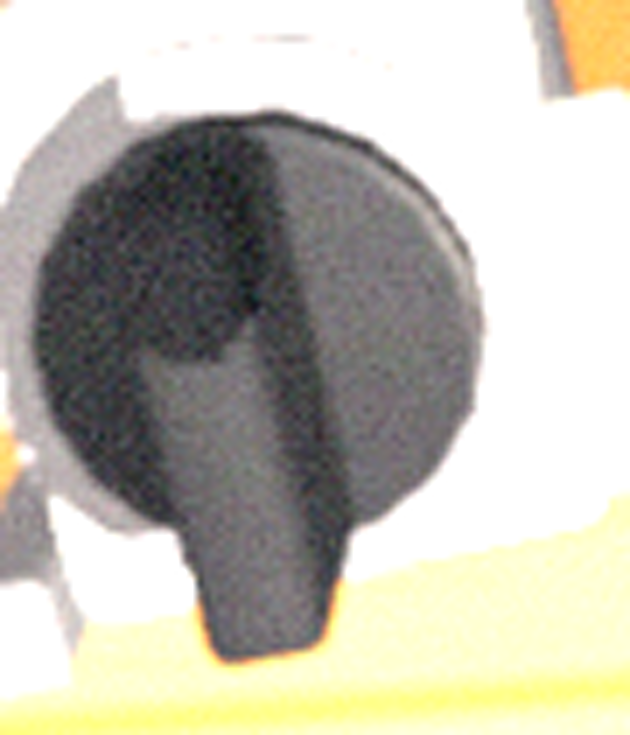

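View pics/w2b.png

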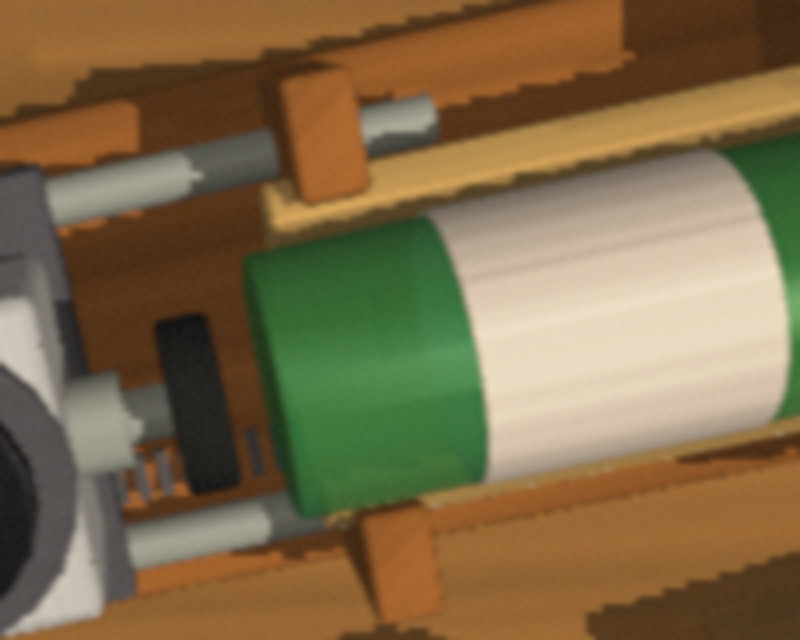

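```bash
python3 - <<'E'
from h import *
f=dict(np.load("w2.npz"))
C=lambda x,y:(200+(x-3)/7,180+(y-3)/7)
p=lambda x,y,z=.147:onz(f,C(x,y),z)[:2]
l0,l1=p(142,365),p(205,630);r0,r1=p(258,345),p(322,630)
print([np.arctan2((b-a)[1],(b-a)[0]) for a,b in((l0,l1),(r0,r1))])
far=(p(225,658)+p(323,642))/2;print("far",far,"wid",np.linalg.norm(l1-r1))
fl=p(259,322,.117);print("flange c",fl)
B=lambda x,y:(260+(x-1.5)/4,100+(y-1.5)/4)
print("pad",onz(f,B(222,395),.09),"foot",onz(f,B(272,385),.09))
s=readout.state();print(s["time"],s["tool_pos"],s["joint_pos"][0]-s["joint_pos"][5])
E
```

```text
[np.float64(0.10160950482252723), np.float64(0.10123405643340475)]
far [ 0.669974   -0.14874558] wid 0.012057423956918174
flange c [ 0.64394746 -0.15111975]
pad [ 0.6336394  -0.08685148  0.09      ] foot [ 0.63228241 -0.07626635  0.09      ]
2.95 [ 0.62329338 -0.11119003  0.26221448] 1.4939109966905186
```

Request:
play_rows([
  [1.3, 0, -1.9],
  [1.27, 0, -1.9],
  [0, 0, 0],
  [0, 2, 0],
  [0, 3, 0],
  [0, 3, 0],
  [0, 2, 0],
  [0, 0, 0],
  [0, 0, 0],
], yaw=[0, 0, -5.1, -5, 0, 0, 0, 0, 0], grip=[-1, -1, -1, -1, -1, -1, -1, -1, -1])

```text
time: 3.85
tool_pos: [0.6462, -0.1506, 0.1627]
tool_rot: [0.706, -0.706, -0.036, 0.036]
contact_force: [0.0, 0.4, -1.0]
gripper_width: 1.002
```

```bash
python3 - <<'E'
from h import *
f,s=wrist();print(s["time"],s["tool_pos"],s["joint_pos"][0]-s["joint_pos"][5],s["joint_pos"],s["ft_torque"])
im=f["image"];cv2.imwrite("pics/w3.png",np.clip(im[:,:,::-1].astype(float)*2,0,255))
E
```

```text
3.85 [ 0.64616069 -0.15062456  0.16274942] 1.6718236467859886 [-3.41095113e-01  1.99029118e-01  1.58870695e+00  2.40950844e-05
  1.35382329e+00 -2.01291876e+00] [ 0.00300855  0.01160451 -0.03298273][ WARN:0@1.147] global loadsave.cpp:1063 imwrite_ Unsupported depth image for selected encoder is fallbacked to CV_8U.
```

View pics/w3.png

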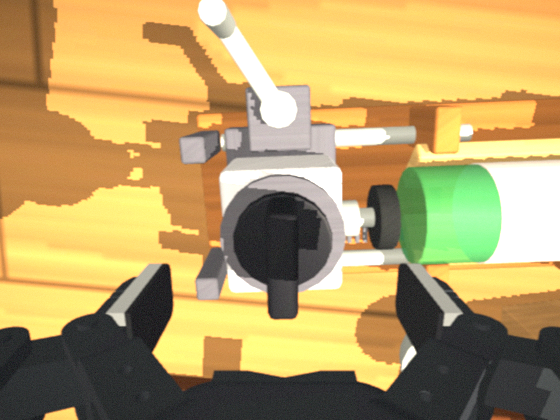

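The bar is at columns 268–299, centred on the jaws (column 284) and aligned with them. It runs from about row 207 to 317.

```bash
python3 - <<'E'
from h import *
f,s=wrist();im=f["image"]
print(s["tool_pos"],onz(f,(284,207),.147),onz(f,(283,316),.147))
crop(np.clip(im.astype(float)*3,0,255).astype(np.uint8),220,180,350,330,4,"pics/w3c.png")
E
```

```text
[ 0.64687881 -0.15100307  0.16403703] [ 0.62039296 -0.15422594  0.147     ] [ 0.67137162 -0.14946591  0.147     ]
```

View pics/w3c.png

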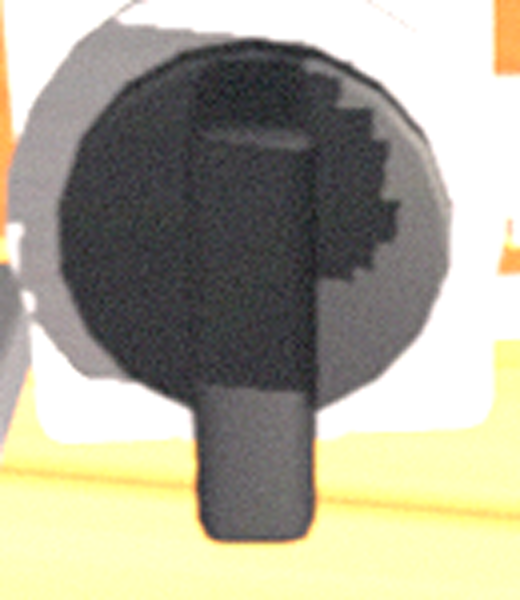

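The bar's measured length is about 49 mm and its centre is at (0.647,-0.152), which matches the TCP. I'll descend and grip.

Request:
play_rows([
  [0, 1.7, 0],
  [0, 1.6, 0],
  [0, 0, 0],
  [0, 0, 0],
  [0, 0, 0],
  [0, 0, 0],
  [0, 0, 0],
  [0, 0, 0],
  [0, 0, 0],
], yaw=[0, 0, 0, 0, 0, 0, 0, 0, 0], grip=[-1, -1, -1, 1, 1, 1, 1, 1, 1])

```text
time: 4.85
tool_pos: [0.6465, -0.1514, 0.13]
tool_rot: [-0.706, 0.706, 0.036, -0.035]
contact_force: [-0.4, -0.5, 2.0]
gripper_width: 0.147
```

```bash
cat > st.py <<'E'
from h import *
L=[]
for i in range(4):
    L.append(readout.state()); cams.grab_frame("wrist")
s=L[-1]; za=s["joint_pos"][0]-s["joint_pos"][5]
print("t",s["time"],"pos",s["tool_pos"].round(4),"zang",round(za,4),"w",s["gripper_width"].round(3))
print("F",np.mean([a["contact_force"] for a in L],0).round(2),"Tq",np.mean([a["ft_torque"] for a in L],0).round(3),[a["ft_torque"][2].round(3) for a in L])
E
python3 st.py
```

```text
Traceback (most recent call last):
  File "st.py", line 6, in <module>
    print("t",s["time"],"pos",s["tool_pos"].round(4),"zang",round(za,4),"w",s["gripper_width"].round(3))
                                                                            ^^^^^^^^^^^^^^^^^^^^^^^^
AttributeError: 'float' object has no attribute 'round'
```

```bash
sed -i 's/s\["gripper_width"\].round(3)/round(s["gripper_width"],3)/' st.py; python3 st.py; python3 - <<'E'
import numpy as np
for i in range(30):
    th=np.radians(5*(i+.5));print(i,5*(i+1),round(-.0873*np.sin(.035+th),3),round(.0873*np.cos(.035+th),3))
E
```

```text
t 5.2 pos [ 0.6465 -0.1514  0.13  ] zang 1.6718 w 0.152
F [-0.72 -0.64  3.65] Tq [-0.066  0.152  0.115] [np.float64(0.084), np.float64(0.109), np.float64(0.153), np.float64(0.113)]
0 5 -0.007 0.087
1 10 -0.014 0.086
2 15 -0.022 0.085
3 20 -0.029 0.082
4 25 -0.036 0.079
5 30 -0.043 0.076
6 35 -0.049 0.072
7 40 -0.056 0.067
8 45 -0.061 0.062
9 50 -0.066 0.057
10 55 -0.071 0.051
11 60 -0.075 0.044
12 65 -0.079 0.038
13 70 -0.082 0.031
14 75 -0.084 0.023
15 80 -0.086 0.016
16 85 -0.087 0.008
17 90 -0.087 0.001
18 95 -0.087 -0.007
19 100 -0.086 -0.014
20 105 -0.085 -0.022
21 110 -0.082 -0.029
22 115 -0.079 -0.036
23 120 -0.076 -0.043
24 125 -0.072 -0.049
25 130 -0.067 -0.056
26 135 -0.062 -0.061
27 140 -0.057 -0.066
28 145 -0.051 -0.071
29 150 -0.044 -0.075
```

Request:
play_rows([
  [-0.007, 0, 0.087],
  [-0.014, 0, 0.086],
  [-0.022, 0, 0.085],
  [-0.029, 0, 0.082],
], yaw=[5, 5, 5, 5], grip=[1, 1, 1, 1])

```text
time: 5.65
tool_pos: [0.646, -0.1473, 0.13]
tool_rot: [0.702, -0.701, 0.088, -0.089]
contact_force: [-0.7, 1.6, 4.8]
gripper_width: 0.15
```

```bash
python3 -c "
from plant import readout;s=readout.state();print(s['ft_torque'],s['contact_force'])";python3 st.py
```

```text
[0.17915269 0.06231534 0.21418419] [-0.68882719  1.6166202   4.75510748]
t 5.8 pos [ 0.646  -0.1474  0.13  ] zang 1.3242 w 0.149
F [-0.45  1.57  4.97] Tq [ 0.228  0.082 -0.037] [np.float64(0.214), np.float64(-0.061), np.float64(-0.189), np.float64(-0.115)]
```

Request:
play_rows([
  [-0.036, 0, 0.079],
  [-0.043, 0, 0.076],
  [-0.049, 0, 0.072],
  [-0.056, 0, 0.067],
  [-0.061, 0, 0.062],
  [-0.066, 0, 0.057],
], yaw=[5, 5, 5, 5, 5, 5], grip=[1, 1, 1, 1, 1, 1])

```text
time: 6.45
tool_pos: [0.6457, -0.1414, 0.13]
tool_rot: [0.656, -0.654, 0.266, -0.267]
contact_force: [1.8, 4.5, 4.1]
gripper_width: 0.15
```

```bash
python3 - <<'E'
from h import *
s=readout.state();print(s['time'],s['ft_torque'],s['contact_force'],s['tool_pos'],s["joint_pos"][0]-s["joint_pos"][5])
f,s=wrist();cv2.imwrite("pics/w4.png",f["image"][:,:,::-1])
f=cams.grab_frame("scene");crop(f["image"],140,150,340,300,4,"pics/s4.png")
f=cams.grab_frame("top");crop(f["image"],190,130,390,220,4,"pics/t4.png")
E
```

```text
6.45 [ 0.5346802  -0.333785    0.22924387] [1.81654683 4.52154629 4.09279193] [ 0.64566779 -0.1414204   0.12999459] 0.7991073224282539
```

View pics/s4.png

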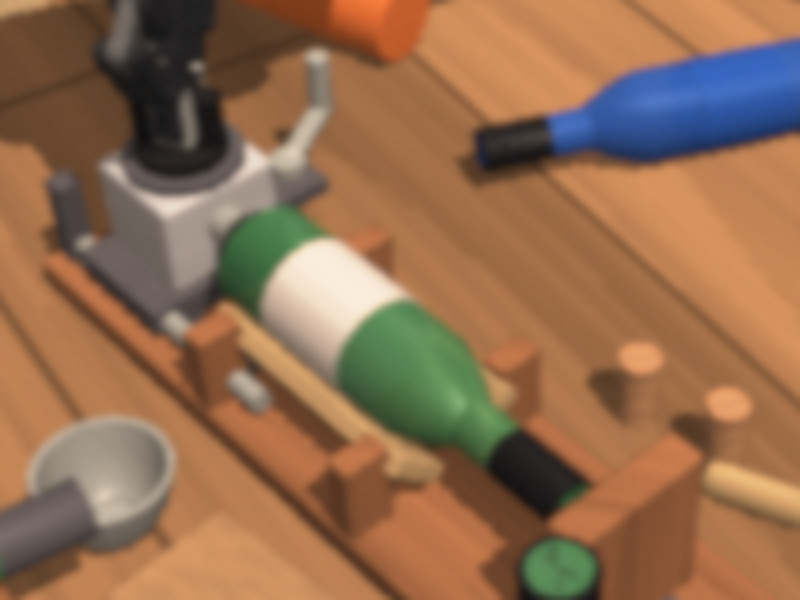

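View pics/t4.png

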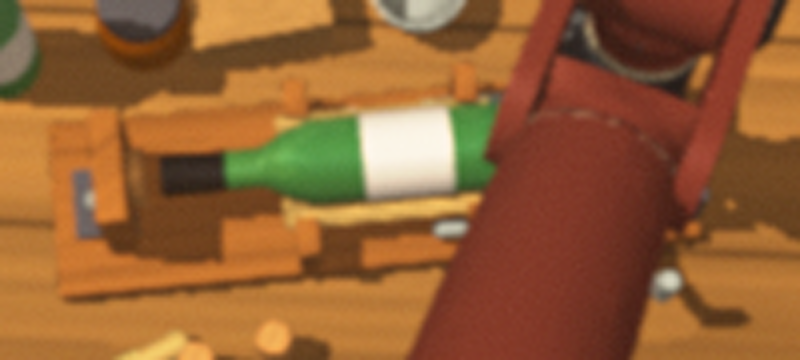

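View pics/w4.png

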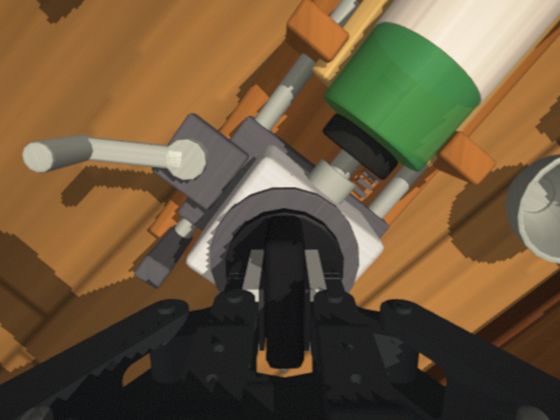

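Request:
play_rows([
  [-0.087, 0, 0.101],
  [-0.091, 0, 0.094],
  [-0.095, 0, 0.088],
  [-0.098, 0, 0.081],
], yaw=[5, 5, 5, 5], grip=[1, 1, 1, 1])

```text
time: 7.0
tool_pos: [0.6458, -0.1375, 0.13]
tool_rot: [0.599, -0.599, 0.375, -0.376]
contact_force: [0.1, 0.9, 5.5]
gripper_width: 0.152
```

```bash
cat > lk.py <<'E'
from h import *
import sys
n=sys.argv[1]
s=readout.state();print(s['time'],"Tq",s['ft_torque'].round(3),"F",s['contact_force'].round(2),s['tool_pos'].round(4),"zang",round(s["joint_pos"][0]-s["joint_pos"][5],4))
f,_=wrist();a=f["image"]
f=cams.grab_frame("scene");b=f["image"]
f=cams.grab_frame("top");c=f["image"]
cv2.imwrite(f"pics/n{n}.png",a[:,:,::-1])
crop(np.vstack([b[205:290,190:330],c[145:215,220:360]]),0,0,140,155,4,f"pics/m{n}.png")
E
python3 lk.py 5
```

```text
7.0 Tq [ 0.164 -0.089  0.257] F [0.1  0.9  5.49] [ 0.6458 -0.1375  0.13  ] zang 0.4505
```

View pics/m5.png

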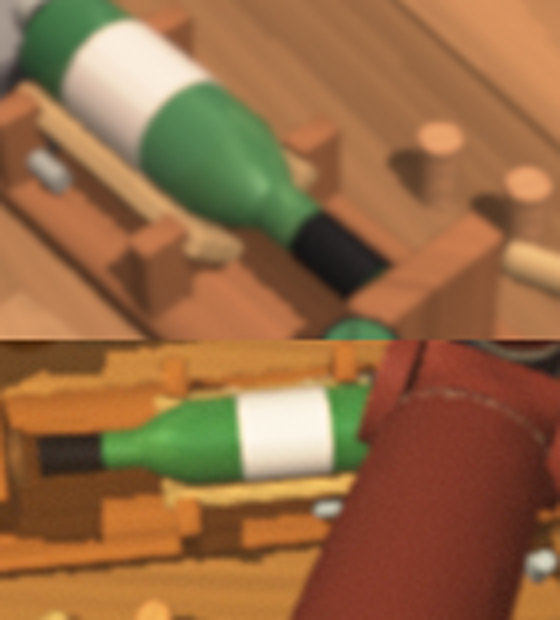

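View pics/n5.png

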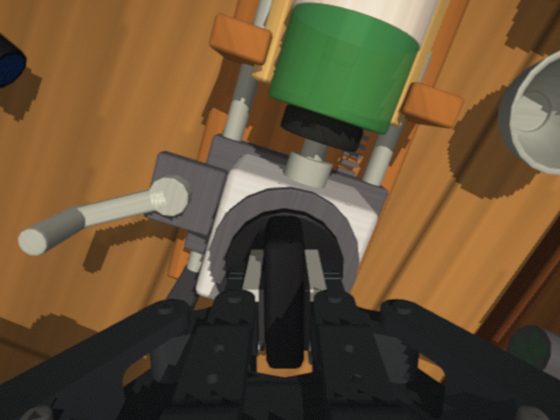

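Request:
play_rows([
  [-0.042, 0, 0.021],
  [-0.042, 0, 0.019],
  [-0.043, 0, 0.017],
  [-0.043, 0, 0.015],
], yaw=[2.5, 2.5, 2.5, 2.5], grip=[1, 1, 1, 1])

```text
time: 7.55
tool_pos: [0.6458, -0.1357, 0.13]
tool_rot: [0.565, -0.564, 0.425, -0.427]
contact_force: [0.4, 1.6, 4.3]
gripper_width: 0.153
```

```bash
cat >> lk.py <<'E'
print("j6 eff",s["joint_efforts"][5].round(3))
def lab(c,lo,hi):
    m=cv2.inRange(cv2.cvtColor(c,cv2.COLOR_RGB2HSV),lo,hi);k,l,st,ce=cv2.connectedComponentsWithStats(m);i=1+st[1:,4].argmax();return st[i,4],ce[i].round(2)
d=c[150:200,225:325].astype(float);w=1/(1+np.exp(-(d[:,:,2]-110)/15));yy,xx=np.mgrid[150:200,225:325]
print("label top cam",(w*xx).sum()/w.sum(),(w*yy).sum()/w.sum(),w.sum())
d=b[205:290,190:280].astype(float);w=1/(1+np.exp(-(d[:,:,2]-135)/12));yy,xx=np.mgrid[205:290,190:280]
print("label scene",(w*xx).sum()/w.sum(),(w*yy).sum()/w.sum(),w.sum())
np.savez(f"im{n}.npz",a=a,b=b,c=c)
E
python3 lk.py 6;python3 - <<'E'
from h import *
# baseline from earlier saved crops
t=cv2.imread("pics/top0.png")[:,:,::-1];b=cv2.imread("pics/scene0.png")[:,:,::-1]
d=t[150:200,225:325].astype(float);w=1/(1+np.exp(-(d[:,:,2]-110)/15));yy,xx=np.mgrid[150:200,225:325]
print("label top cam",(w*xx).sum()/w.sum(),(w*yy).sum()/w.sum(),w.sum())
d=b[205:290,190:280].astype(float);w=1/(1+np.exp(-(d[:,:,2]-135)/12));yy,xx=np.mgrid[205:290,190:280]
print("label scene",(w*xx).sum()/w.sum(),(w*yy).sum()/w.sum(),w.sum())
E
```

```text
7.55 Tq [ 0.271 -0.178  0.249] F [0.36 1.64 4.34] [ 0.6458 -0.1357  0.13  ] zang 0.2777
j6 eff -0.126
label top cam 287.72404282031545 168.67620053225608 640.0418847867645
label scene 220.75857481653117 225.69842321352155 727.3851435184374
label top cam 292.4447821458856 168.22020850599645 608.3070204881186
label scene 221.5795351816472 225.2103847973639 646.6640053074226
```

View pics/n6.png

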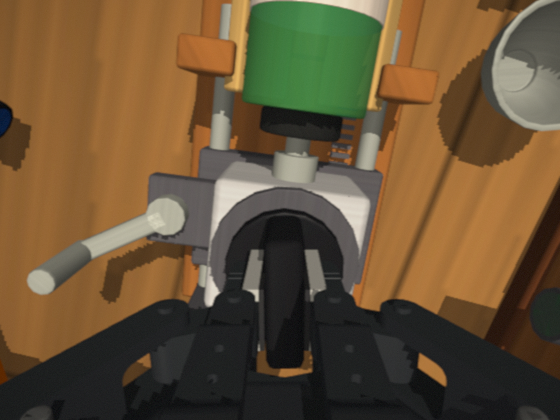

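```bash
cat > edge.py <<'E'
import numpy as np,cv2,sys
def edge(c):  # label left edge column in top cam, mean over rows
    o=[]
    for r in range(163,178):
        v=c[r,268:292,2].astype(float);h=(v[:6].mean()+v[-6:].mean())/2
        i=np.argmax(v>h);o.append(268+i-1+(h-v[i-1])/(v[i]-v[i-1])-.085*0)
    return np.median(o),np.mean(o)
def mouth(c): # capsule: green->dark boundary, red+green channel
    o=[]
    for r in range(171,177):
        v=c[r,238:254,1].astype(float);h=(v[:5].mean()+v[-5:].mean())/2
        i=np.argmax(v>h);o.append(238+i-1+(h-v[i-1])/(v[i]-v[i-1]))
    return np.mean(o)
def scn(b): # register scene label region vs ref
    return cv2.phaseCorrelate(np.float32(ref[205:275,215:265].mean(2)),np.float32(b[205:275,215:265].mean(2)),cv2.createHanningWindow((50,70),cv2.CV_32F))
ref=cv2.imread("pics/scene0.png")[:,:,::-1]
if __name__=="__main__":
    t=cv2.imread("pics/top0.png")[:,:,::-1];print("0",edge(t),mouth(t))
    for n in sys.argv[1:]:
        z=np.load(f"im{n}.npz");print(n,edge(z["c"]),mouth(z["c"]),scn(z["b"]))
E
python3 edge.py 6
```

```text
0 (np.float64(280.40909090909093), np.float64(280.31002529599385)) 245.82171665443727
6 (np.float64(279.06388888888887), np.float64(279.05196199243375)) 244.6361419840224 ((0.6906242985162905, 0.9254175709809473), 1.1071110635333592)
```

Request:
play_rows([
  [-0.05, 0, 0.013],
  [-0.05, 0, 0.011],
  [-0.05, 0, 0.009],
  [-0.05, 0, 0.007],
], yaw=[2.5, 2.5, 2.5, 2.5], grip=[1, 1, 1, 1])

```text
time: 8.1
tool_pos: [0.6459, -0.1339, 0.13]
tool_rot: [0.525, -0.525, 0.473, -0.474]
contact_force: [1.3, 0.8, 4.9]
gripper_width: 0.154
```

```bash
python3 lk.py 7; python3 edge.py 6 7;python3 - <<'E'
import numpy as np
for i in range(28,80):
    th=np.radians(2.5*(i+8.5-.0));
    th=np.radians(90+2.5*(i-28+.5));print(90+2.5*(i-27),round(-.0436*np.sin(.035+th),3),round(.0436*np.cos(.035+th)+.008,3),end=" | ")
E
```

```text
8.1 Tq [ 0.114 -0.168  0.259] F [1.3  0.8  4.88] [ 0.6459 -0.1339  0.13  ] zang 0.103
j6 eff -0.134
label top cam 287.125475558903 168.65639116694985 636.9438830842105
label scene 220.90222836751988 225.87450747675865 738.9707547431196
0 (np.float64(280.40909090909093), np.float64(280.31002529599385)) 245.82171665443727
6 (np.float64(279.06388888888887), np.float64(279.05196199243375)) 244.6361419840224 ((0.6906242985162905, 0.9254175709809473), 1.1071110635333592)
7 (np.float64(278.4556451612903), np.float64(278.3667065025631)) 243.95626034884654 ((0.990672154439654, 1.4957845371474292), 1.0269224463568793)
92.5 -0.044 0.006 | 95.0 -0.043 0.004 | 97.5 -0.043 0.002 | 100.0 -0.043 -0.0 | 102.5 -0.042 -0.002 | 105.0 -0.042 -0.004 | 107.5 -0.041 -0.006 | 110.0 -0.041 -0.007 | 112.5 -0.04 -0.009 | 115.0 -0.039 -0.011 | 117.5 -0.038 -0.013 | 120.0 -0.037 -0.014 | 122.5 -0.036 -0.016 | 125.0 -0.035 -0.017 | 127.5 -0.034 -0.019 | 130.0 -0.033 -0.02 | 132.5 -0.032 -0.022 | 135.0 -0.03 -0.023 | 137.5 -0.029 -0.025 | 140.0 -0.028 -0.026 | 142.5 -0.026 -0.027 | 145.0 -0.025 -0.028 | 147.5 -0.023 -0.029 | 150.0 -0.021 -0.03 | 152.5 -0.02 -0.031 | 155.0 -0.018 -0.032 | 157.5 -0.016 -0.032 | 160.0 -0.014 -0.033 | 162.5 -0.013 -0.034 | 165.0 -0.011 -0.034 | 167.5 -0.009 -0.035 | 170.0 -0.007 -0.035 | 172.5 -0.005 -0.035 | 175.0 -0.003 -0.035 | 177.5 -0.001 -0.036 | 180.0 0.001 -0.036 | 182.5 0.002 -0.036 | 185.0 0.004 -0.035 | 187.5 0.006 -0.035 | 190.0 0.008 -0.035 | 192.5 0.01 -0.034 | 195.0 0.012 -0.034 | 197.5 0.014 -0.033 | 200.0 0.015 -0.033 | 202.5 0.017 -0.032 | 205.0 0.019 -0.031 | 207.5 0.021 -0.03 | 210.0 0.022 -0.029 | 212.5 0.024 -0.028 | 215.0 0.025 -0.027 | 217.5 0.027 -0.026 | 220.0 0.028 -0.025 |
```

Request:
play_rows([
  [-0.046, 0, 0.014],
  [-0.045, 0, 0.012],
  [-0.045, 0, 0.01],
  [-0.045, 0, 0.008],
], yaw=[2.5, 2.5, 2.5, 2.5], grip=[1, 1, 1, 1])

```text
time: 8.65
tool_pos: [0.646, -0.1321, 0.13]
tool_rot: [-0.482, 0.482, -0.517, 0.518]
contact_force: [0.2, 0.1, 5.4]
gripper_width: 0.153
```

```bash
python3 lk.py 8; python3 edge.py 7 8
```

```text
8.65 Tq [ 0.074 -0.075  0.168] F [0.23 0.13 5.37] [ 0.646  -0.1321  0.13  ] zang -0.0724
j6 eff -0.137
label top cam 286.57750194530075 168.62348898743664 633.0299643259445
label scene 221.04648584631195 226.08941227994626 749.5285458549112
0 (np.float64(280.40909090909093), np.float64(280.31002529599385)) 245.82171665443727
7 (np.float64(278.4556451612903), np.float64(278.3667065025631)) 243.95626034884654 ((0.990672154439654, 1.4957845371474292), 1.0269224463568793)
8 (np.float64(277.7814009661836), np.float64(277.76038715895396)) 243.378280177693 ((1.473512098571053, 1.5153625261717067), 1.213976312213474)
```

View pics/m8.png

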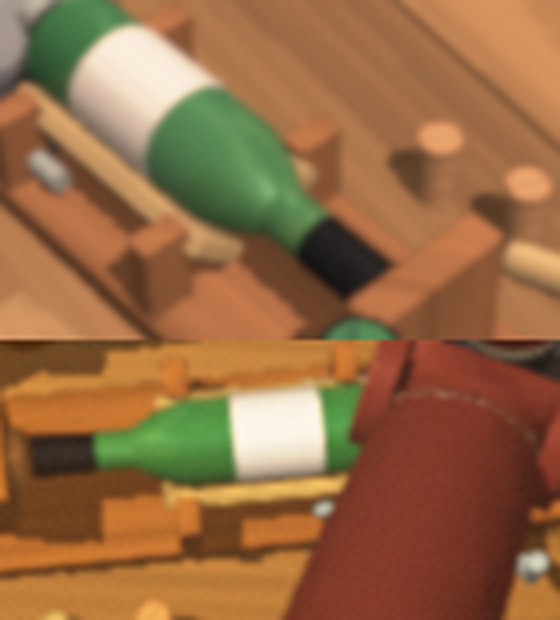

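Request:
play_rows([
  [-0.042, 0, -0.001],
  [-0.042, 0, -0.003],
  [-0.041, 0, -0.005],
  [-0.041, 0, -0.006],
], yaw=[2.5, 2.5, 2.5, 2.5], grip=[1, 1, 1, 1])

```text
time: 9.2
tool_pos: [0.6461, -0.1305, 0.13]
tool_rot: [-0.435, 0.434, -0.557, 0.558]
contact_force: [1.5, 0.8, 5.5]
gripper_width: 0.154
```

```bash
python3 lk.py 9; python3 edge.py 8 9
```

```text
9.2 Tq [ 0.07  -0.11   0.204] F [1.47 0.76 5.55] [ 0.6461 -0.1305  0.13  ] zang -0.247
j6 eff -0.136
label top cam 285.9868666940728 168.6079371479216 629.5475980145815
label scene 221.19655082193142 226.27339687760178 760.0149460147662
0 (np.float64(280.40909090909093), np.float64(280.31002529599385)) 245.82171665443727
8 (np.float64(277.7814009661836), np.float64(277.76038715895396)) 243.378280177693 ((1.473512098571053, 1.5153625261717067), 1.213976312213474)
9 (np.float64(277.0806451612903), np.float64(277.0882378766724)) 242.8466418709023 ((2.5322457937394915, 2.0796778613300333), 0.8333428774939643)
```

Request:
play_rows([
  [-0.041, 0, 0.0],
  [-0.04, 0, -0.002],
  [-0.039, 0, -0.004],
  [-0.038, 0, -0.006],
], yaw=[2.5, 2.5, 2.5, 2.5], grip=[1, 1, 1, 1])

```text
time: 9.75
tool_pos: [0.6461, -0.1289, 0.1299]
tool_rot: [-0.384, 0.384, -0.593, 0.594]
contact_force: [0.5, 1.0, 6.2]
gripper_width: 0.152
```

```bash
python3 lk.py 10; python3 edge.py 9 10
```

```text
9.75 Tq [0.132 0.018 0.277] F [0.51 0.95 6.18] [ 0.6461 -0.1289  0.1299] zang -0.4215
j6 eff -0.134
label top cam 285.476842863789 168.6138554285408 626.9173274666712
label scene 221.319881351126 226.40962440343554 773.0410965563926
0 (np.float64(280.40909090909093), np.float64(280.31002529599385)) 245.82171665443727
9 (np.float64(277.0806451612903), np.float64(277.0882378766724)) 242.8466418709023 ((2.5322457937394915, 2.0796778613300333), 0.8333428774939643)
10 (np.float64(276.50373134328356), np.float64(276.45787284237184)) 242.26050067284325 ((3.2096300340159694, 2.409838303241216), 0.8066057822439405)
```

Request:
play_rows([
  [-0.037, 0, -0.014],
  [-0.036, 0, -0.015],
], yaw=[2.5, 2.5], grip=[1, 1])

```text
time: 10.1
tool_pos: [0.6462, -0.1281, 0.13]
tool_rot: [-0.358, 0.358, -0.609, 0.61]
contact_force: [-0.6, 0.3, 6.8]
gripper_width: 0.148
```

```bash
python3 lk.py 11; python3 edge.py 10 11
```

```text
10.1 Tq [ 0.103 -0.019  0.194] F [-0.55  0.33  6.84] [ 0.6462 -0.1281  0.13  ] zang -0.5087
j6 eff -0.14
label top cam 285.1544560225346 168.56870383817417 624.8063494370397
label scene 221.3663351513435 226.48604878148296 778.2492410125046
0 (np.float64(280.40909090909093), np.float64(280.31002529599385)) 245.82171665443727
10 (np.float64(276.50373134328356), np.float64(276.45787284237184)) 242.26050067284325 ((3.2096300340159694, 2.409838303241216), 0.8066057822439405)
11 (np.float64(276.1798941798942), np.float64(276.13713100596965)) 242.00812881380315 ((3.366924427089753, 2.7960053523434496), 0.7547287183337742)
```

View pics/n11.png

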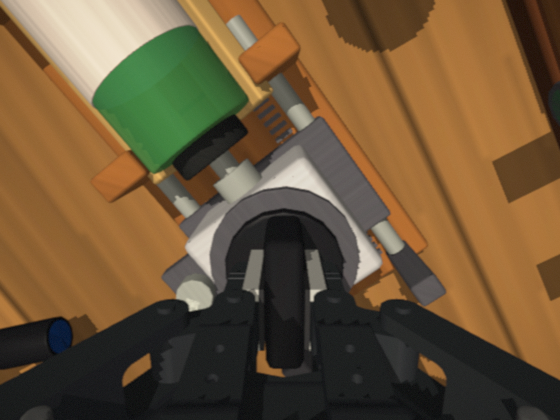

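Request:
play_rows([
  [-0.035, 0, -0.017],
  [-0.034, 0, -0.018],
], yaw=[2.5, 2.5], grip=[1, 1])

```text
time: 10.45
tool_pos: [0.6462, -0.1273, 0.13]
tool_rot: [-0.331, 0.331, -0.625, 0.625]
contact_force: [-0.5, 1.8, 5.9]
gripper_width: 0.154
```

```bash
python3 lk.py 12; python3 edge.py 12
```

```text
10.45 Tq [0.116 0.062 0.206] F [-0.54  1.81  5.93] [ 0.6462 -0.1273  0.13  ] zang -0.596
j6 eff -0.14
label top cam 284.8851508033597 168.5671397944992 623.500142442719
label scene 221.4337122025024 226.58848639390988 785.3301842373991
0 (np.float64(280.40909090909093), np.float64(280.31002529599385)) 245.82171665443727
12 (np.float64(275.79924242424244), np.float64(275.79655580668583)) 241.75216354062033 ((3.51014616385417, 3.3890264626181477), 0.7330918449825711)
```

Request:
play_rows([
  [-0.033, 0, -0.02],
  [-0.032, 0, -0.021],
], yaw=[2.5, 2.5], grip=[1, 1])

```text
time: 10.8
tool_pos: [0.6462, -0.1265, 0.13]
tool_rot: [-0.304, 0.304, -0.638, 0.639]
contact_force: [-0.6, 0.1, 5.9]
gripper_width: 0.151
```

```bash
python3 lk.py 13; python3 edge.py 13
```

```text
10.8 Tq [0.084 0.056 0.18 ] F [-0.64  0.08  5.94] [ 0.6462 -0.1265  0.13  ] zang -0.6833
j6 eff -0.109
label top cam 284.7955966211165 168.51240546427778 620.5555994339293
label scene 221.34043149036117 226.53881815834364 788.4846199990407
0 (np.float64(280.40909090909093), np.float64(280.31002529599385)) 245.82171665443727
13 (np.float64(275.7953431372549), np.float64(275.76358093240907)) 241.7295385411917 ((3.453193224625359, 3.5192609345468284), 0.7529910975032382)
```

```bash
python3 - <<'E'
import numpy as np,cv2
a=np.load("im12.npz")["a"];b=np.load("im13.npz")["a"]
cv2.imwrite("pics/cmp.png",np.hstack([cv2.resize(x[60:380,60:460,::-1],None,fx=1,fy=1) for x in(a,b)]))
E
```

```text
(no output)
```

View pics/cmp.png

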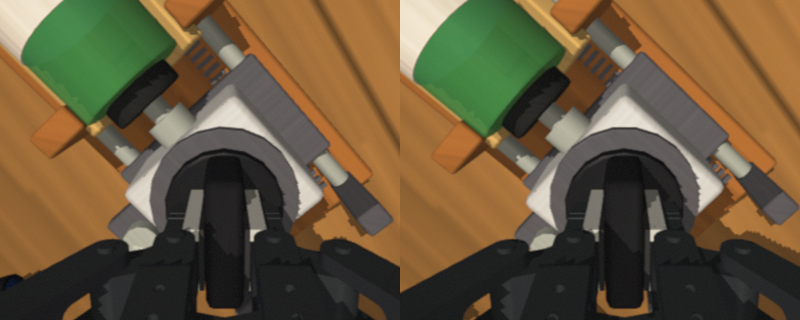

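Request:
play_rows([
  [-0.029, 0, -0.025],
  [-0.028, 0, -0.026],
], yaw=[2.5, 2.5], grip=[1, 1])

```text
time: 11.15
tool_pos: [0.6462, -0.1258, 0.1299]
tool_rot: [-0.276, 0.276, -0.651, 0.651]
contact_force: [-1.0, 0.7, 5.9]
gripper_width: 0.153
```

```bash
python3 lk.py 14; python3 edge.py 13 14; python3 - <<'E'
import numpy as np,cv2
a=np.load("im12.npz")["a"];b=np.load("im14.npz")["a"]
cv2.imwrite("pics/cmp2.png",np.hstack([cv2.resize(x[90:230,130:330,::-1],None,fx=2,fy=2,interpolation=2) for x in(a,b)]))
E
```

```text
11.15 Tq [0.047 0.095 0.32 ] F [-0.96  0.66  5.89] [ 0.6462 -0.1258  0.1299] zang -0.7703
j6 eff -0.068
label top cam 284.76345033190876 168.50915627068244 619.4645065961888
label scene 221.23059672026713 226.4979909287607 792.0108604067584
0 (np.float64(280.40909090909093), np.float64(280.31002529599385)) 245.82171665443727
13 (np.float64(275.7953431372549), np.float64(275.76358093240907)) 241.7295385411917 ((3.453193224625359, 3.5192609345468284), 0.7529910975032382)
14 (np.float64(275.7941919191919), np.float64(275.76113533841885)) 241.7313571613572 ((3.5684543917160525, 3.4147507146801317), 0.7659979184468587)
```

View pics/cmp2.png

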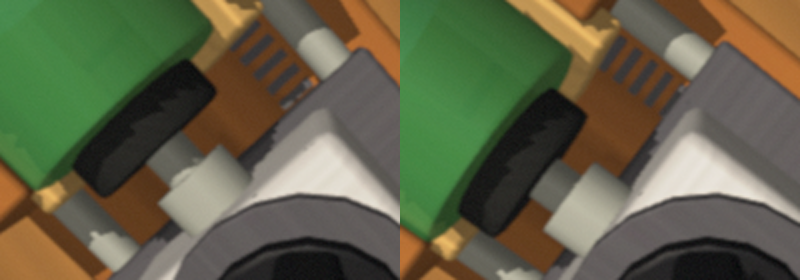

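View pics/m14.png

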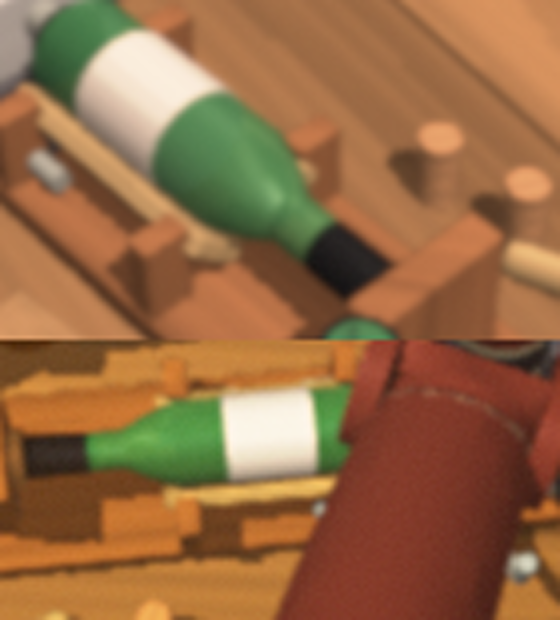

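Request:
play_rows([
  [-0.026, 0, -0.027],
], yaw=[2.5], grip=[1])

```text
time: 11.4
tool_pos: [0.6462, -0.1254, 0.1299]
tool_rot: [-0.261, 0.262, -0.657, 0.657]
contact_force: [0.0, 0.6, 5.6]
gripper_width: 0.152
```

```bash
python3 lk.py 15; python3 edge.py 15; python3 st.py
```

```text
11.4 Tq [0.112 0.079 0.326] F [0.02 0.64 5.64] [ 0.6462 -0.1254  0.1299] zang -0.8133
j6 eff -0.186
label top cam 284.7179034176119 168.4715755347828 617.987701193176
label scene 221.1472780590136 226.45838041621593 794.5637147493871
0 (np.float64(280.40909090909093), np.float64(280.31002529599385)) 245.82171665443727
15 (np.float64(275.73809523809524), np.float64(275.7483213687949)) 241.73545805105482 ((3.6103929825417787, 3.3516838110811875), 0.7619065025117662)
t 11.7 pos [ 0.6462 -0.1254  0.13  ] zang -0.813 w 0.15
F [-0.59  0.57  6.13] Tq [0.121 0.056 0.041] [np.float64(0.06), np.float64(0.016), np.float64(0.048), np.float64(0.043)]
```

The bottle stopped at about 130.4° of turn. I'm at 142.4°, which is about 2.1 mm of pad spring, or roughly 10 N at the stop. The torque reading of 0.32 N m agrees. I'll release and rise.

Request:
play_rows([
  [0, 0, 0],
  [0, 0, 0],
  [0, 0, 0],
  [0, 0, 0],
  [0, -1.5, 0],
  [0, -3, 0],
  [0, -4, 0],
  [0, -3, 0],
  [0, 0, 0],
], yaw=[0, 0, 0, 0, 0, 0, 0, 0, 0], grip=[-1, -1, -1, -1, -1, -1, -1, -1, -1])

```text
time: 12.65
tool_pos: [0.649, -0.1259, 0.253]
tool_rot: [-0.264, 0.257, -0.654, 0.66]
contact_force: [0.9, 0.6, 0.9]
gripper_width: 0.998
```

```bash
python3 lk.py 16; python3 edge.py 16; python3 -c "
from plant import readout;print(readout.state()['joint_pos'])"
```

```text
12.65 Tq [-0.008 -0.016 -0.008] F [0.94 0.61 0.89] [ 0.649  -0.1259  0.253 ] zang -0.815
j6 eff 0.002
label top cam 284.8624078718063 168.31154719107795 596.9549892778786
label scene 221.1451542450962 226.47118372665835 796.0322068239657
0 (np.float64(280.40909090909093), np.float64(280.31002529599385)) 245.82171665443727
16 (np.float64(275.7122395833333), np.float64(275.7524648906089)) 241.71594437969773 ((3.506459555122575, 3.450215019609452), 0.7620975793732537)
[-3.04190197e-01  1.27733858e-01  1.52920055e+00 -4.31085743e-05
  1.48446813e+00  5.11021095e-01]
```

View pics/n16.png

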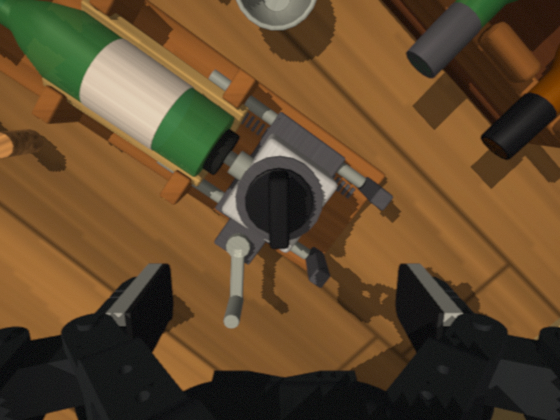

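```bash
python3 - <<'E'
from h import *
f,s=wrist();print(s["tool_pos"],s["time"])
pg=onz(f,(232,321),.1);pv=onz(f,(237,246),.087);print("peg",pg,"piv",pv,np.linalg.norm((pg-pv)[:2]))
kn=(onz(f,(280,173),.147)+onz(f,(279,246),.147))/2;print("knob",kn)
d=pv-pg;print("lever rel angle",np.arctan2(pv[1]-pg[1],pv[0]-pg[0])-.135)
crop(f["image"],180,140,360,360,3,"pics/w16c.png")
E
```

```text
[ 0.64598037 -0.12503644  0.24461032] 12.8
peg [ 0.53548822 -0.16887993  0.1       ] piv [ 0.58393693 -0.12960365  0.087     ] 0.062369094402041546
knob [ 0.64338437 -0.123112    0.147     ]
lever rel angle 0.5462178237140829
```

View pics/w16c.png

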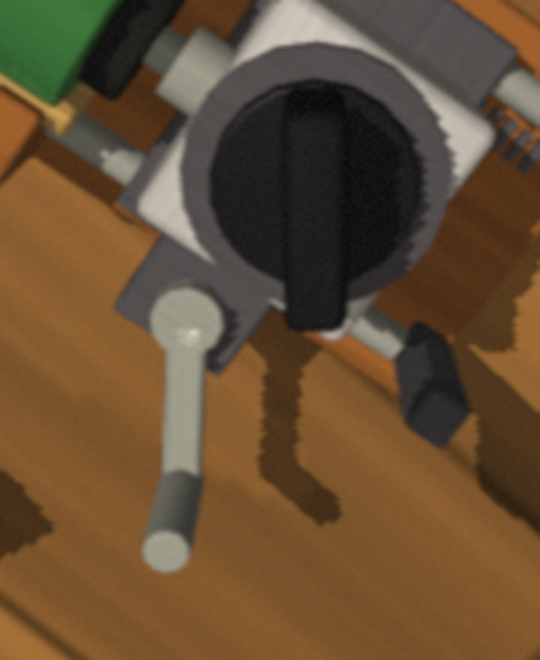

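Request:
play_rows([
  [0, 0, 0],
  [0, 0, 0],
  [0, 0, 0],
  [0, 0, 0],
  [0, 0, 0],
  [0, 0, 0],
  [0, 0, 0],
  [0, 0, 0],
  [0, 0, 0],
  [0, 0, 0],
  [0, 0, 0],
  [0, 0, 0],
], yaw=[-8, -8, -8, -8, -8, -8, -8, -8, -8, -8, -8, -8], grip=[0, 0, 0, 0, 0, 0, 0, 0, 0, 0, 0, 0])

```text
time: 14.05
tool_pos: [0.6452, -0.1248, 0.2419]
tool_rot: [-0.664, 0.664, -0.245, 0.243]
contact_force: [0.1, -0.1, 1.2]
gripper_width: 0.499
```

Request:
play_rows([
  [0, 0, 0],
  [0, 0, 0],
  [0, 0, 0],
  [0, 0, 0],
  [0, 0, 0],
  [0, 0, 0],
  [-4, 0, -1],
  [-4, 0, -1],
  [-3, 0, -1],
  [0, 0, 0],
  [0, 0, 0],
  [0, 0, 0],
], yaw=[-8, -8, -8, -8, -8, -8, 0, 0, 0, 0, 0, 0], grip=[0, 0, 0, 0, 0, 0, 0, 0, 0, 0, 0, 0])

```text
time: 15.25
tool_pos: [0.541, -0.1684, 0.2435]
tool_rot: [0.706, -0.705, -0.045, 0.045]
contact_force: [-0.4, 0.2, 0.2]
gripper_width: 0.496
```

```bash
python3 lk.py 17; python3 edge.py 17
```

```text
15.25 Tq [ 0.031  0.012 -0.001] F [-0.45  0.22  0.25] [ 0.541  -0.1684  0.2435] zang 1.6985
j6 eff 0.001
label top cam 291.6368768182156 168.32654622866824 743.1732407554431
label scene 221.35722300731788 226.29446299198474 769.5458470393328
0 (np.float64(280.40909090909093), np.float64(280.31002529599385)) 245.82171665443727
17 (np.float64(275.7447916666667), np.float64(275.7652506062374)) 241.7255514737201 ((3.5849881576623694, 3.320020366395063), 0.7550880829493205)
```

View pics/n17.png

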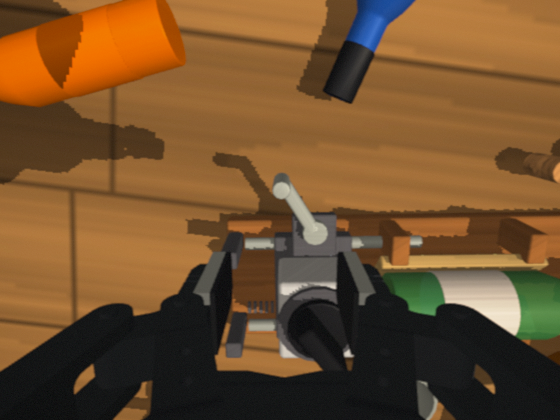

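```bash
python3 - <<'E'
from h import *
f,s=wrist();print(s["tool_pos"],s["joint_pos"][0]-s["joint_pos"][5])
im=f["image"];crop(im,240,150,360,260,5,"pics/w18c.png")
pg=onz(f,(282,184),.1);print(pg)
za=s["joint_pos"][0]-s["joint_pos"][5];x=np.array([np.sin(za),-np.cos(za)]);z=np.array([np.cos(za),np.sin(za)])
d=pg[:2]-s["tool_pos"][:2];print("peg in tool cm x,z",d@x*100,d@z*100)
E
```

```text
[ 0.54136518 -0.16833542  0.24391021] 1.6990063130867579
[ 0.53165252 -0.1715441   0.1       ]
peg in tool cm x,z -1.004320133353572 -0.19404896476545946
```

View pics/w18c.png

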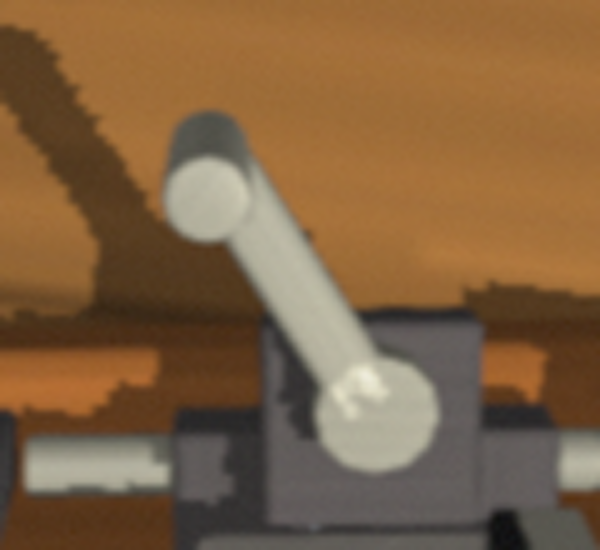

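Request:
play_rows([
  [-1.1, 0, -0.25],
  [0, 2, 0],
  [0, 4, 0],
  [0, 4, 0],
  [0, 3, 0],
  [0, 0, 0],
  [0, 0, 0],
], yaw=[0, 0, 0, 0, 0, 0, 0], grip=[0, 0, 0, 0, 0, 0, 0])

```text
time: 16.15
tool_pos: [0.53, -0.1728, 0.1147]
tool_rot: [0.706, -0.706, -0.045, 0.045]
contact_force: [0.1, 0.6, 0.3]
gripper_width: 0.505
```

```bash
python3 lk.py 19
```

```text
16.15 Tq [-0.034 -0.02  -0.001] F [0.14 0.55 0.28] [ 0.53   -0.1728  0.1147] zang 1.698
j6 eff -0.002
label top cam 291.6431261668758 168.29595934068465 735.711779657526
label scene 221.17211844093126 226.44128269762942 791.5176680358677
```

View pics/n19.png

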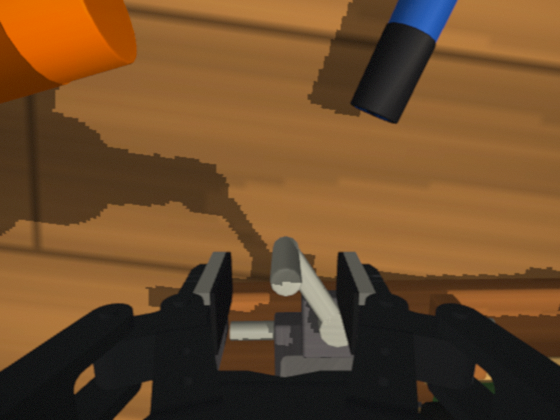

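The peg top is centred between the pads at (287,285). I'll descend the rest.

Request:
play_rows([
  [0, 1.5, 0],
  [0, 1.3, 0],
  [0, 0.8, 0],
  [0, 0, 0],
], yaw=[0, 0, 0, 0], grip=[0, 0, 0, 0])

```text
time: 16.7
tool_pos: [0.5287, -0.1719, 0.0758]
tool_rot: [0.706, -0.705, -0.044, 0.046]
contact_force: [-0.3, 0.2, 0.4]
gripper_width: 0.502
```

Request:
play_rows([
  [0, 0, 0.6],
  [0, 0, 0.6],
  [0, 0, 0.6],
  [0, 0, 0.6],
  [0, 0, 0.6],
], yaw=[0, 0, 0, 0, 0], grip=[0, 0, 0, 0, 0])

```text
time: 17.2
tool_pos: [0.5264, -0.1425, 0.0786]
tool_rot: [-0.705, 0.706, 0.045, -0.045]
contact_force: [-1.7, -1.1, -0.6]
gripper_width: 0.501
```

```bash
python3 lk.py 20
```

```text
17.2 Tq [-0.29   0.12  -0.054] F [-1.68 -1.13 -0.61] [ 0.5264 -0.1425  0.0786] zang 1.698
j6 eff -0.106
label top cam 291.03921672654747 168.07090082763432 714.385620898222
label scene 221.04953386891376 226.56952406072344 809.0656120400882
```

View pics/n20.png

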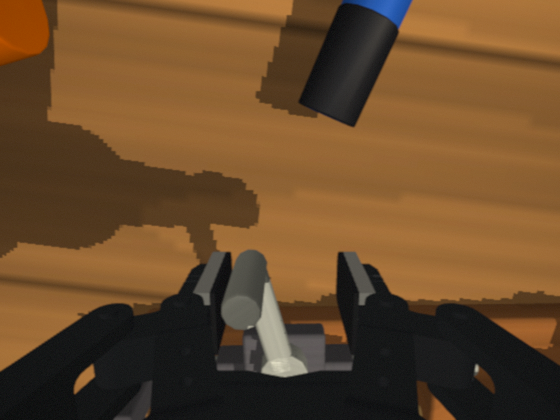

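Request:
play_rows([
  [0, 0, 0.5],
  [0, 0, 0.5],
  [0, 0, 0.5],
  [0, 0, 0.5],
  [0, 0, 0.5],
  [0, 0, 0.5],
  [0, 0, 0.5],
  [0, 0, 0.3],
], yaw=[0, 0, 0, 0, 0, 0, 0, 0], grip=[0, 0, 0, 0, 0, 0, 0, 0])

```text
time: 18.15
tool_pos: [0.522, -0.1048, 0.0786]
tool_rot: [-0.706, 0.706, 0.045, -0.045]
contact_force: [0.9, -1.0, 0.2]
gripper_width: 0.501
```

```bash
python3 lk.py 21
```

```text
18.15 Tq [-0.247 -0.196  0.061] F [ 0.94 -1.02  0.23] [ 0.522  -0.1048  0.0786] zang 1.6984
j6 eff -0.009
label top cam 288.0217495481836 168.51277505979454 654.1964218577074
label scene 220.974789512478 226.64836103059957 818.2505288572532
```

View pics/n21.png

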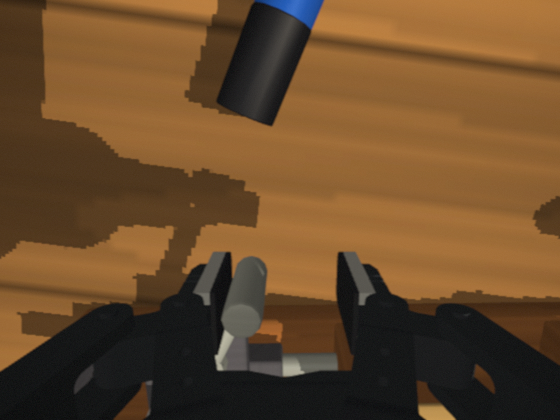

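Request:
play_rows([
  [0, 0, 0.2],
  [0, 0, 0.2],
  [0, 0, 0.1],
], yaw=[0, 0, 0], grip=[0, 0, 0])

```text
time: 18.6
tool_pos: [0.5212, -0.1003, 0.0785]
tool_rot: [-0.706, 0.706, 0.045, -0.045]
contact_force: [0.7, -1.4, -0.8]
gripper_width: 0.501
```

Request:
play_rows([
  [0, 0, 0.1],
  [0, 0, 0.1],
], yaw=[0, 0], grip=[0, 0])

```text
time: 18.8
tool_pos: [0.5209, -0.0984, 0.0785]
tool_rot: [-0.706, 0.706, 0.045, -0.045]
contact_force: [1.1, -2.2, 0.6]
gripper_width: 0.502
```

Request:
play_rows([
  [0, 0, 0.1],
  [0, 0, 0.1],
], yaw=[0, 0], grip=[0, 0])

```text
time: 19.0
tool_pos: [0.5209, -0.098, 0.0785]
tool_rot: [-0.704, 0.707, 0.045, -0.045]
contact_force: [4.2, -10.7, -3.2]
gripper_width: 0.503
```

The end stop is reached: the force jumped from 2 to 11 N. I'll back off to the middle and rise.

Request:
play_rows([
  [0, 0, -0.5],
  [0, 0, -0.9],
  [0, 0, 0],
  [0, -2, 0],
  [0, -4, 0],
  [0, -4, 0],
  [0, -4, 0],
  [-1, -2, 0],
  [-2, 0, 0],
  [0, 0, 0],
  [0, 0, 0],
], yaw=[0, 0, 0, 0, 0, 0, 0, 0, 0, 0, 0], grip=[0, 0, 0, 0, 0, 0, 0, 0, 0, 0, 0])

```text
time: 20.1
tool_pos: [0.4922, -0.1137, 0.2378]
tool_rot: [0.706, -0.705, -0.045, 0.045]
contact_force: [0.4, -0.5, 0.3]
gripper_width: 0.498
```

```bash
python3 lk.py 22; python3 edge.py 15 16 22; python3 - <<'E'
from h import *
b=np.load("im22.npz");crop(b["c"],190,110,390,230,4,"pics/t22.png");crop(b["b"],140,150,340,300,4,"pics/s22.png")
E
```

```text
20.1 Tq [-0.006  0.009  0.029] F [ 0.4  -0.53  0.32] [ 0.4922 -0.1137  0.2378] zang 1.6977
j6 eff -0.004
label top cam 288.28846064831504 169.40569231727406 653.9250922902306
label scene 221.31057918140283 226.3220338219318 774.1659135920855
0 (np.float64(280.40909090909093), np.float64(280.31002529599385)) 245.82171665443727
15 (np.float64(275.73809523809524), np.float64(275.7483213687949)) 241.73545805105482 ((3.6103929825417787, 3.3516838110811875), 0.7619065025117662)
16 (np.float64(275.7122395833333), np.float64(275.7524648906089)) 241.71594437969773 ((3.506459555122575, 3.450215019609452), 0.7620975793732537)
22 (np.float64(275.7213541666667), np.float64(275.77889457419883)) 241.7391885094681 ((3.4716078417589884, 3.269524342149829), 0.7911598984400431)
```

View pics/n22.png

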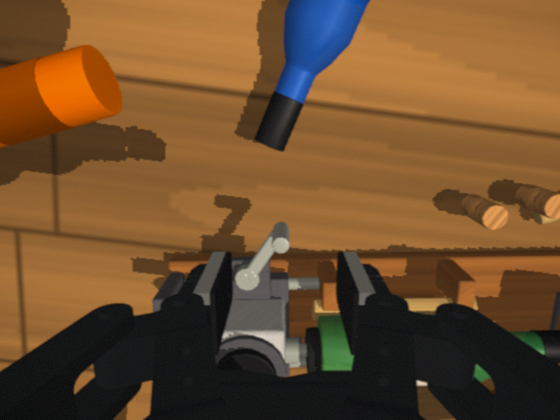

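View pics/s22.png

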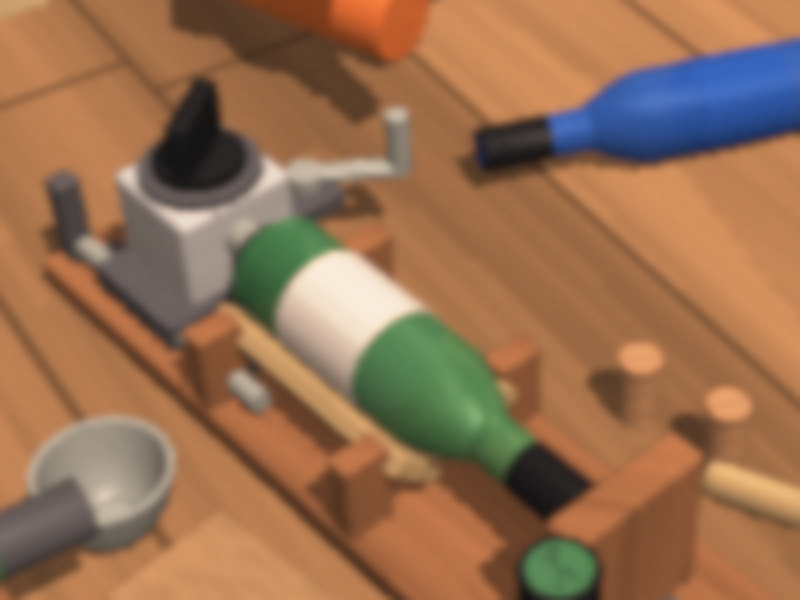

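```bash
python3 - <<'E'
from h import *
from plant import workorder
f,s=wrist();pg=onz(f,(281,243),.1);k=np.array([.5785,-.134]);v=pg[:2]-k
# lever angle from cradle -x toward +y, cradle yaw .135
a=np.array([-np.cos(.135),-np.sin(.135)]);y=np.array([-np.sin(.135),np.cos(.135)])
print(pg,"len",np.linalg.norm(v),"joint",.6+np.arctan2(v@y,v@a),s["time"])
print(workorder.job_done())
E
```

```text
[ 0.5274214  -0.11189782  0.1       ] len 0.05565545716036229 joint 1.1433821801967277 20.25
the job is handed in; nothing more can be done
None
```

The bottle is clamped against the neck stop and the locking lever is across at its end stop. I handed the job in at 20.3 s with the gripper open and well clear of everything.

- **Clamping:** I gripped the knob bar and turned it 142° clockwise in one grasp, following the carriage for about 25 mm. The camera showed the bottle slide home and stop at about 130°. The remaining 12° compressed the pad spring about 2.1 mm, so I estimate roughly 10 N at the stop. The turning torque of about 0.32 N m points to about 14 N at the pad, which agrees once trough friction is taken off.
- **Lever:** I pushed the peg across until the force jumped from about 2 N to 11 N, which is the end stop. The camera then put the joint at about 1.14 rad, with an error of roughly ±0.05. That is above the 1.0 needed to lock, though a little short of the nominal 1.2.
- **Last checks:** The bottle had not moved since clamping (within 0.05 pixel in the top view). The nearby corks and cup looked unmoved in the last scene view. I did not measure the other bystanders.
- **Readings that disagreed:** The wrist joint's own effort reading was erratic, so I did not use it. Single torque readings scattered by about 0.03 N m or more.

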